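# Take the dial padlock off the reject box

## Robot

A 6-joint arm with a two-finger parallel gripper is mounted at the origin on a cart in front of the work surface, level with it; the furniture and walls round the work are solid. World frame = base frame: x ahead of the robot, y to its left, z up, the work surface at z = 0. Lengths are in m, angles in rad, forces in N, time in s.
With the tool pointing down it reaches from about 0.3 to 0.875 m from the base axis. Payload 6.4 kg.
Tool frame: the origin (TCP) lies midway between the tips of the shut fingers; the grasp point (between the pads) lies 19 mm behind it (ctrl.tcp_to_grasp is the distance from the TCP to the grasp point, in m); z points along the fingers, y is the direction in which the jaws open and shut (so a half turn about z gives the same grasp; the last joint's range is limited). The gripper opens to 85 mm and grips with 20 to 120 N. Pads are 22 mm wide; open, the fingers measure 114 mm over their backs; the gripper's body (76 mm by 85 mm) begins 54 mm behind the grasp point. The pads swing forward as they close: fully open they stand 13 mm farther back than shut.
Start: joints at [1.011, 0.181, 1.607, -0, 1.354, -0.206], TCP at [0.199, 0.539, 0.231] pointing down, gripper open.
Joint ranges: [-2.99, 2.99], [-0.89, 2.07], [0.3, 2.58], [-1.14, 4.28], [0, 2.63], [-3.12, 3.12]. Speed limits (rad/s): [2.57, 2.57, 3.01, 3.14, 3.14, 3.14].

## Interface

Orientations are given as a unit quaternion [w, x, y, z].
In Python, from bench import monitor, imaging, order, spotter, ctrl gives the robot as it stands.
- The arm moves only by the shell command python3 -m pendant 'ROWS'. ROWS is JSON, a list that holds one entry, the list of rows, each a list of 5 numbers: the shift along the world's x, y, z in mm, then the turn about the world's z in degrees, then the finger opening in mm, from 0 to 85.4. A call has 1 to 8 rows; each row shifts and turns the commanded pose from where the row before left it; what a row does not reach is not made up. A row lasts 1/8 s, in which the tool goes at most 62.5 mm and 10.7 degrees, less where a joint would pass 70% of its speed; a pose out of reach is approached as far as the arm can. A call with a gripper value outside its range is refused whole. The fingers move at their own pace and stop on an object; the grip force is fixed at half the most. Time passes only in rows, so rows that do not move let the fingers close. It gives the time, the measured TCP pose, the force and the opening at its end, in the units of the state.
- monitor.get_obs(): the state, without advancing time (a new reading comes with each control period).
- imaging.camera(name): name is "scene" or "top"; returns a dict with "img" (400x640x3 uint8, red, green, blue), "vfov" (degrees; the focal length in pixels is half the picture's height over the tangent of half this angle, whatever the lens; pixels are square), "cx", "cy" (the principal point, pixels), "origin" and "orientation" of the camera in the world. Camera axes: x right, y down, z forward; pixel columns grow to the right and rows downward; lengths in m; the calibration is good to about 2 mm. A picture is of the moment at which its call begins. There is no depth.
- order.hand_in(): hands the job in, once; it reports no verdict.
Trained networks look in the newest picture that a camera, given by its name, has taken for a name from the list of things; names that differ only in an ending like _2 or _b are one class to them, and where a whole thing is asked for, a point or a joint stands for the part that bears it (a point fixed in the world has none). Each returns a list of dicts, best first, with "confidence" (0 to 1); they miss things now and then, are a little off and sometimes report something else, mostly with a low value. They report only what shows in the picture. A call takes as long as a camera call. They do not tell look-alikes from the thing itself.
- spotter.recognise(camera, thing): "at" ([x, y, z] in m, in the coordinates of the camera as it stood for that picture, good to about 4 mm: the middle of the surface that is visible of it).
- spotter.tip_of(camera, thing): "at" ([x, y, z] in m, in the coordinates of the camera as it stood for that picture, good to about 4 mm: a listed point, or the origin of a listed thing).
The state is a dict: "time_s": time; "q": joint angles; "dq": joint speeds; "joint_efforts": joint torques, N m; "eef_pos": TCP position; "eef_rot": TCP orientation; "wrist_force": force on the tool from outside, world axes, zero at the start; "torque": the same for the moment, N m; "opening": opening from 0.0 (shut) to 1.0 (fully open).
Only numpy, scipy, OpenCV 4.12 (cv2) and the standard library are available. Lean on these libraries where they do the work, as an engineer would, in place of code of your own. Each camera call takes 0.05 s, during which the arm holds its last target. There are 200 camera calls.

## Task

The steel box of rejected boards is locked with a dial padlock: turn the dial clockwise to the fifth mark after the index mark, then back anticlockwise to the third mark. Grip the lock's body, pull it straight away from the hasp staple so that the shackle opens all the way, work the open shackle out of the staple, and finish while still holding the opened lock up, level with its dial on top, at least a hand's breadth (10 cm) clear above the lid. Leave the other things where they are.

Things in the scene. Friction and masses are not known exactly. Their poses are not given: they have to be found in the camera images.
- padlock_centre (a point): Centre of the padlock's body, half-way up: a plain metal block 62 long (x), 58 wide (y), 26 mm thick (z), 0.4 kg in all, lying loose on its back on the hasp plate, dial on top. Hold it across its 58 mm width. +x points to the end where the shackle comes out, +z up. It has a few mm of play on the staple, which keeps it from turning with the dial.
- padlock_knob (a point): Centre of the dial's grip bar, 28 mm above padlock_centre: black, 32 mm long, 10 thick, 20 tall, with a short nose, on a black flange 45 mm across whose top is 10 mm below this point. The frame turns with the dial: +x along the bar to the nose and pointer (white line), +z up. Twelve white marks lie round the dial; the broad one at the shackle side is the index mark.
- padlock_dial (a joint): Dial angle on the lock's body, rad: 0 with the pointer at the index mark, growing clockwise seen from above; the first mark is 0.524. It clicks at every mark (30 deg, about 0.03 N m): fifth 2.618, third 1.571. Turns endlessly. A hidden second wheel is dragged clockwise and must be left at the fifth, the dial at the third, each within 8 deg. If overshot, go back to the index and begin again.
- padlock_shackle (a joint): How far the shackle is drawn out of the lock's body, m: 0 shut, 0.020 fully out. It can move only with both numbers set; it then slides with about 2 N of friction and stays where it is left (no spring). While it is out the dial is blocked.
- padlock_toe (a point): Tip of the shackle's free (toe) leg, moving with the shackle. The shackle is a flat U of 8 mm round bar at mid-thickness of the body, legs at y = +18 (heel, never leaves the body) and y = -18 mm (toe). Shut, this tip is 4 mm inside the body and the inside of the U's cross bar 14 mm from the body's end face; fully out, the tip stands 16 mm clear of that face. +x as for padlock_centre.
- staple (a point): Centre of the hasp staple's opening: an upright hoop of 6 mm round bar fixed on the lid, opening 14 mm wide, its top 14 mm above this point; the toe leg passes through it along x (+x away from the lock's body). This point is 13 mm above the plate the lock lies on. Drawn back along -x, the lock's cross bar meets the hoop, which holds the shackle while the body comes off it by 20 mm.
- unhooked (a point): Where padlock_centre must be, with the shackle fully out and the lock square to the box, for the hoop to stand free in the gap between the toe's tip and the body (+-3 mm along x): the toe has then left the hoop forward and the lock can be lifted straight up. It lies 39 mm from the staple along -x and 18 mm along +y, box axes.
- reject_box: Grey steel box 210 (x) x 170 x 80 mm, fixed on the bench, with a two-leaf lid and the hasp on top; origin at the centre of its underside, axes along its sides, +x away from the robot. Lid top at 80 mm, top of the hasp plate at 83 mm.
- tip_tin: Round white tin 50 mm across, 24 mm tall, standing on the box's lid near its right edge, behind the lock; leave it. Origin at the centre of its underside.
- nozzle_2: Metal hot-air nozzle 40 mm tall standing on the bench to the right of the box; leave it. Origin at its underside.
- heat_tape: Roll of amber tape 58 mm across, 16 mm tall, lying on the bench to the left of the box; leave it. Origin at its underside.
There are look-alikes about, which are no part of the job. What is shaped like the part that bears padlock_centre but turquoise is not meant.

How it is judged:
By the outcome, as a careful person would: the job done as asked, in the order asked, and still so for the second after the job is handed in, while the arm keeps its last pose, push and grip.
It also fails if it takes over 67 s, if anything falls off the work surface, if the arm or the gripper's body presses on something with over 40 N, if the wrist force passes 120 N, or if a joint passes its speed limit or range.

## Working session

There is one attempt and no reset: what is moved stays moved. The work goes in short steps, Python scripts to look and compute and a shell command to move; the robot and the scene stay as the last step left them, time stands still between calls to the robot, and variables do not carry over. Pictures are saved under pics/ and viewed, about 8 in all and at most 12, crops included, and the job is handed in when it is done.

```bash
ls; mkdir -p pics; cat > h.py <<'E'
import numpy as np, cv2
from scipy.spatial.transform import Rotation as R
from bench import monitor, imaging, order, spotter, ctrl
def rot(o): return R.from_quat([o[1],o[2],o[3],o[0]])
def cam(n):
    c=imaging.camera(n); c['f']=c['img'].shape[0]/2/np.tan(np.radians(c['vfov'])/2); return c
def w(c,p): return rot(c['orientation']).apply(p)+np.array(c['origin'])
def px(c,P):
    p=rot(c['orientation']).inv().apply(np.array(P)-c['origin']); return np.array([c['cx']+c['f']*p[0]/p[2],c['cy']+c['f']*p[1]/p[2]])
def onz(c,u,v,z):
    d=rot(c['orientation']).apply([(u-c['cx'])/c['f'],(v-c['cy'])/c['f'],1]); o=np.array(c['origin']); return o+d*(z-o[2])/d[2]
def save(name,img,k=1):
    cv2.imwrite('pics/'+name,cv2.resize(cv2.cvtColor(img,cv2.COLOR_RGB2BGR),None,fx=k,fy=k,interpolation=cv2.INTER_CUBIC))
E
python3 - <<'E'
from h import *
print(monitor.get_obs(), ctrl.tcp_to_grasp)
for n in ['scene','top']:
    c=cam(n); save(n+'0.png',c['img']); print(n,c['f'],c['cx'],c['cy'],c['origin'],c['orientation'])
    for t in ['padlock_centre','padlock_knob','padlock_toe','staple','unhooked','reject_box','tip_tin','nozzle_2','heat_tape']:
        for d in spotter.tip_of(n,t): 
            P=w(c,d['at']); print(t,round(d['confidence'],2),P.round(4),px(c,P).round(0))
E
python3 - <<'E'
import cv2,numpy as np
a=cv2.imread('pics/scene0.png');b=cv2.imread('pics/top0.png')
cv2.imwrite('pics/both.png',cv2.resize(np.vstack([a,b]),None,fx=.75,fy=.75,interpolation=cv2.INTER_AREA))
E
```

```text
pics
{'time_s': 0.0, 'q': array([ 1.01069368e+00,  1.81556913e-01,  1.60798515e+00,  2.58836754e-05,
        1.35379549e+00, -2.06310796e-01]), 'dq': array([ 8.41522074e-04, -5.63622468e-04,  6.46479692e-05, -1.60814423e-03,
        8.12431376e-04,  1.73756594e-04]), 'joint_efforts': array([-2.91024753e-04, -4.44876087e+01, -3.51329720e+01, -4.59074054e-04,
        9.27519141e-03,  2.06631205e-05]), 'eef_pos': array([0.19890189, 0.53892775, 0.23038627]), 'eef_rot': array([-3.37925137e-04,  1.75977480e-01,  9.84393806e-01, -8.04446323e-04]), 'wrist_force': array([ 0.15477962,  0.70759728, -0.60038806]), 'torque': array([-0.01242418,  0.02971716,  0.02472799]), 'opening': 0.9969031071097458} 0.0187
scene 493.5942729755025 320.9670353865295 199.22785992812618 [ 0.05102453 -0.90373416  0.64857112] [-0.4608848   0.834729   -0.26639521  0.14087688]
padlock_centre 0.73 [ 0.4026 -0.1324  0.0142] [251. 242.]
padlock_centre 0.66 [ 0.6    -0.1824  0.093 ] [340. 192.]
padlock_centre 0.66 [ 0.5283 -0.4044  0.0105] [380. 292.]
padlock_knob 0.86 [ 0.7115 -0.4244  0.042 ] [458. 248.]
padlock_knob 0.
[... 958 characters left out ...]
padlock_knob 0.81 [ 0.5963 -0.1825  0.123 ] [302. 186.]
padlock_knob 0.59 [ 0.7118 -0.4219  0.0396] [383. 139.]
padlock_toe 0.65 [ 0.6244 -0.2009  0.0973] [307. 177.]
padlock_toe 0.49 [ 0.4114 -0.0987  0.0177] [282. 267.]
padlock_toe 0.45 [ 0.7043 -0.4539  0.0122] [393. 143.]
padlock_toe 0.41 [ 0.5103 -0.3764  0.0129] [378. 215.]
staple 0.9 [ 0.64   -0.2032  0.0939] [307. 171.]
unhooked 0.93 [ 0.6043 -0.1811  0.0966] [301. 185.]
reject_box 0.79 [ 0.6376 -0.201   0.0022] [308. 180.]
tip_tin 0.8 [ 0.6805 -0.2677  0.0841] [329. 154.]
nozzle_2 0.37 [ 0.5936 -0.3224  0.0015] [353. 189.]
heat_tape 0.57 [ 6.68e-01 -7.44e-02  1.00e-04] [261. 177.]
heat_tape 0.26 [ 0.602  -0.1808  0.0972] [301. 186.]
```

View pics/both.png

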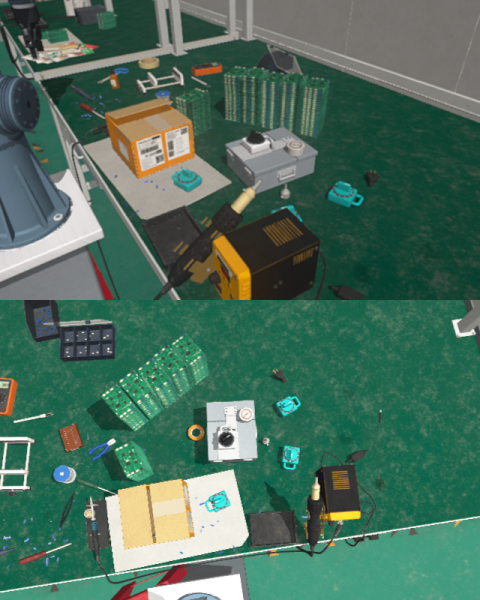

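The picture shows four lock-shaped things (top camera): turquoise ones at (293,268), (388,207) and (383,140), and the steel one on the grey box at (302,186). Only the one on the box is grey metal and sits on the hasp, so that is the one meant. I'll confirm it in a crop.

```bash
python3 - <<'E'
from h import *
c=cam('top'); a=c['img'][125:235,255:365]
s=cam('scene'); b=s['img'][150:260,285:435]
save('crop1.png',np.vstack([cv2.resize(a,(550,550),interpolation=cv2.INTER_CUBIC)]),1)
# box lid edges: detect via min-area rectangle of the grey lid
g=c['img'].astype(int); sat=g.max(2)-g.min(2); m=((sat<30)&(g.mean(2)>90)).astype(np.uint8)
m[:, :265]=0; m[:,350:]=0; m[:125]=0; m[225:]=0
n,l,st,ce=cv2.connectedComponentsWithStats(m); i=1+np.argmax(st[1:,4]); 
r=cv2.minAreaRect(np.argwhere(l==i)[:,::-1].astype(np.float32)); print(r)
bp=cv2.boxPoints(r); print(np.array([onz(c,*p,.08) for p in bp]).round(4))
from_s=cv2.resize(b,(800,587),interpolation=cv2.INTER_CUBIC); save('crop2.png',from_s)
E
```

```text
((308.4706115722656, 175.0008544921875), (81.22957611083984, 67.14743041992188), 88.31531524658203)
[[ 0.7539 -0.1288  0.08  ]
 [ 0.7321 -0.3065  0.08  ]
 [ 0.5147 -0.2775  0.08  ]
 [ 0.5357 -0.1057  0.08  ]]
```

View pics/crop1.png

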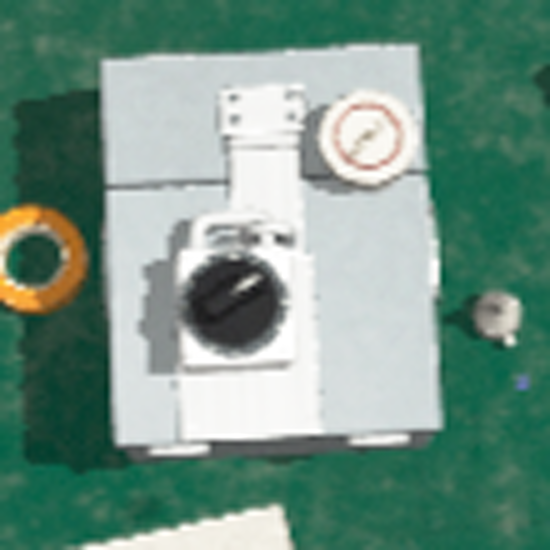

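View pics/crop2.png

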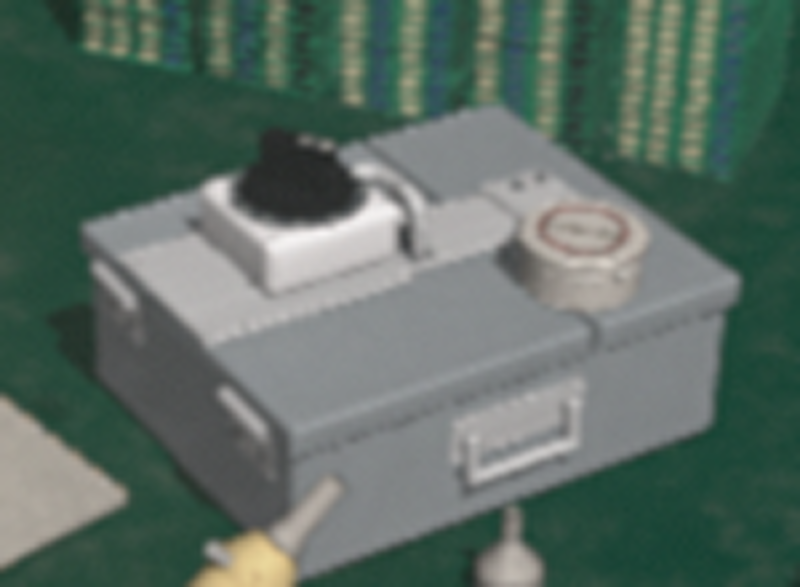

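The crops confirm it: the steel-grey lock is at top px (302,186), its shackle points to the rear, and the dial pointer is up-right, near the second mark. Next I'll work out the box yaw and the lock pose.

```bash
python3 - <<'E'
from h import *
from scipy.optimize import least_squares
c=cam('top')
f=lambda u,v:(255+(u+.5)/5-.5,125+(v+.5)/5-.5)
C=[f(102,60),f(417,45),f(441,430),f(115,445)]
L=np.array([[.105,.085],[.105,-.085],[-.105,-.085],[-.105,.085]])
W=np.array([onz(c,*p,.08)[:2] for p in C]); print(W.round(4))
def res(p):
    a=p[2]; M=np.array([[np.cos(a),-np.sin(a)],[np.sin(a),np.cos(a)]]); return (L@M.T+p[:2]-W).ravel()
r=least_squares(res,[.63,-.2,0]); print('box',r.x[:2].round(4),np.degrees(r.x[2]), (r.fun*1e3).round(1))
print('dial centre z.114',onz(c,*f(235,305),.114).round(4))
for uv in [(178,255),(302,250),(295,365),(184,367)]: print('locktop',onz(c,*f(*uv),.109).round(4))
a=onz(c,*f(205,312),.134); b=onz(c,*f(262,275),.134); print('bar dir',np.degrees(np.arctan2(*(b-a)[1::-1])))
X=[]
for k in range(4):
    for n in ['top','scene']:
        c=cam(n)
        for t,z0 in [('padlock_centre',.096),('padlock_knob',.124),('staple',.096),('unhooked',.096),('padlock_toe',.096)]:
            for d in spotter.tip_of(n,t):
                P=w(c,d['at'])
                if P[2]>.07: q=onz(c,*px(c,P),z0); X.append((t,n,q))
for t in sorted({x[0] for x in X}):
  for n in ['top','scene']:
    q=np.array([x[2] for x in X if x[0]==t and x[1]==n and abs(x[2][0]-.62)<.05])
    if len(q): print(t,n,len(q),np.median(q,0).round(4),q.std(0).round(4))
E
```

```text
[[ 0.75   -0.1317]
 [ 0.7328 -0.299 ]
 [ 0.5252 -0.2781]
 [ 0.5429 -0.1106]]
box [ 0.6377 -0.2048] -5.845182165318601 [ 0.8  0.7  0.7 -1.1 -0.6 -0.6 -1.   1. ]
dial centre z.114 [ 0.599  -0.1826  0.114 ]
locktop [ 0.6305 -0.1575  0.109 ]
locktop [ 0.6235 -0.2207  0.109 ]
locktop [ 0.5646 -0.2082  0.109 ]
locktop [ 0.5721 -0.1524  0.109 ]
bar dir -64.9151820145209
padlock_centre top 5 [ 0.6024 -0.1831  0.096 ] [0.0014 0.0016 0.    ]
padlock_centre scene 4 [ 0.599  -0.1836  0.096 ] [0.001  0.0018 0.    ]
padlock_knob top 4 [ 0.5938 -0.1796  0.124 ] [0.0013 0.0014 0.    ]
padlock_knob scene 3 [ 0.6018 -0.1842  0.124 ] [0.0027 0.0013 0.    ]
padlock_toe top 4 [ 0.625  -0.2019  0.096 ] [0.0011 0.0003 0.    ]
padlock_toe scene 4 [ 0.6264 -0.2038  0.096 ] [0.0023 0.0022 0.    ]
staple top 6 [ 0.6394 -0.2046  0.096 ] [0.0137 0.0087 0.    ]
staple scene 4 [ 0.643  -0.1973  0.096 ] [0.0024 0.0017 0.    ]
unhooked top 4 [ 0.6035 -0.1815  0.096 ] [0.0005 0.0006 0.    ]
unhooked scene 5 [ 0.5986 -0.1844  0.096 ] [0.0097 0.0096 0.    ]
```

```bash
python3 -m pendant '[[[10,-20,45,-5,40],[25,-45,10,-6,40],[27,-47,0,-6,40],[27,-47,0,-6,40],[27,-47,0,-6,40],[27,-47,0,-6,40],[27,-47,0,-6,40],[27,-47,0,-5,40]]]'; python3 -m pendant '[[[27,-47,0,0,40],[27,-47,0,0,40],[27,-47,0,0,40],[27,-47,0,0,40],[27,-47,0,0,40],[27,-47,0,0,40],[27,-47,0,0,40],[0,0,0,0,40]]]'
```

```text
time_s: 4.55
eef_pos: [0.3969, 0.1908, 0.2866]
eef_rot: [0.0, 0.548, 0.837, 0.0]
wrist_force: [-0.6, 1.1, 0.4]
opening: 0.467
time_s: 5.55
eef_pos: [0.5859, -0.14, 0.2852]
eef_rot: [-0.0, 0.548, 0.836, -0.0]
wrist_force: [-0.2, 0.5, 0.6]
opening: 0.47
```

```bash
python3 -m pendant '[[[14,-43,0,0.6,40],[0,0,-50,0,40],[0,0,-50,0,40],[0,0,-27,0,40],[0,0,0,0,40],[0,0,0,0,40]]]'; python3 - <<'E'
from h import *
s=cam('scene'); c=cam('top'); print(monitor.get_obs()['eef_pos'])
a=cv2.resize(s['img'][130:230,280:400],(660,550),interpolation=cv2.INTER_CUBIC)
save('near.png',a)
for n in ['top','scene']:
    cc=cam(n)
    for d in spotter.tip_of(n,'padlock_knob'):
        P=w(cc,d['at'])
        if P[2]>.07: print(n,P.round(4),onz(cc,*px(cc,P),.124).round(4))
E
```

```text
time_s: 6.3
eef_pos: [0.6, -0.1794, 0.1611]
eef_rot: [0.001, 0.542, 0.84, 0.0]
wrist_force: [0.0, 0.2, 1.2]
opening: 0.467
[ 0.60042761 -0.17984904  0.16170701]
top [ 0.6022 -0.1839  0.0974] [ 0.5961 -0.1839  0.124 ]
```

View pics/near.png

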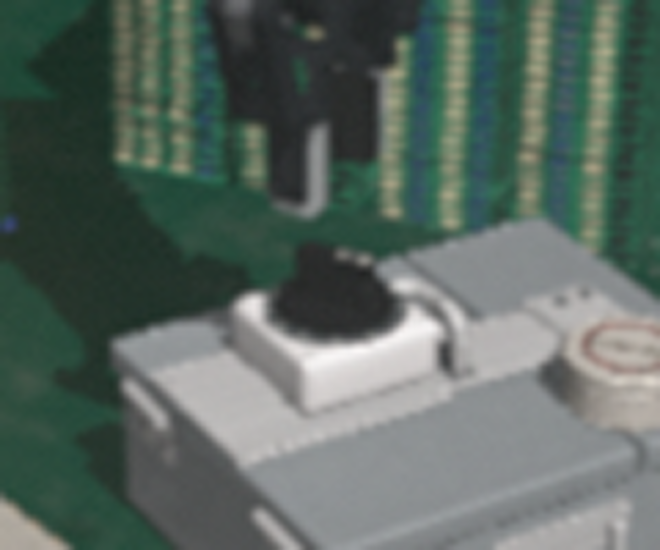

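The jaws straddle the knob: the knob is at crop (335,275) and the fingers are above it at (300,190). I'll go down and close.

```bash
python3 -m pendant '[[[0,-3,-25,0,40],[0,0,-18,0,40],[0,0,0,0,40],[0,0,0,0,0],[0,0,0,0,0],[0,0,0,0,0],[0,0,0,0,0],[0,0,0,0,0]]]'
```

```text
time_s: 7.6
eef_pos: [0.5999, -0.1828, 0.1174]
eef_rot: [0.001, 0.542, 0.84, 0.0]
wrist_force: [1.0, 0.6, 5.2]
opening: 0.097
```

```bash
python3 -m pendant '[[[0,0,0,0,0],[0,0,0,0,0]]]'; python3 - <<'E'
from h import *
o=monitor.get_obs(); print(o['opening']*85.4,o['wrist_force'],o['torque'])
q=o['eef_rot']; print(rot(q).as_matrix()[:,1])
c=cam('top'); s=cam('scene'); save('gripk.png',np.hstack([cv2.resize(c['img'][150:220,265:345],(400,350)),cv2.resize(s['img'][150:220,300:380],(400,350))]))
E
```

```text
time_s: 7.85
eef_pos: [0.5999, -0.1828, 0.1174]
eef_rot: [0.001, 0.542, 0.84, 0.0]
wrist_force: [0.6, 0.0, 6.6]
opening: 0.103
8.837009412775993 [0.5738839  0.01489559 6.60533441] [ 0.14672954 -0.07642604 -0.02023409]
[0.91117846 0.41200983 0.00130747]
```

View pics/gripk.png

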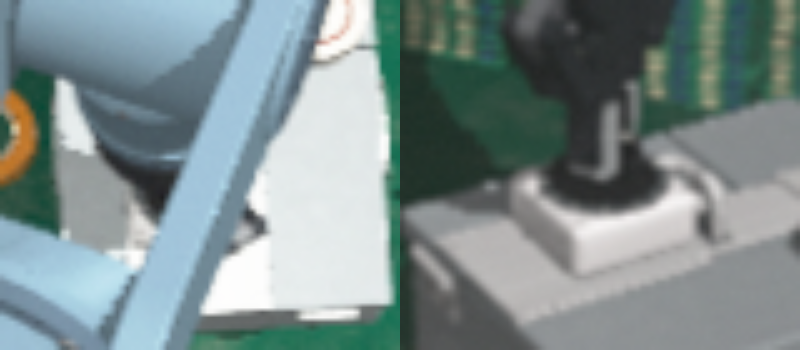

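```bash
python3 -m pendant '[[[0,0,1,0,0],[0,0,0,10,0],[0,0,0,10,0],[0,0,0,10,0],[0,0,0,10,0],[0,0,0,10,0],[0,0,0,10,0],[0,0,0,0,0]]]'; python3 - <<'E'
from h import *
o=monitor.get_obs(); y=rot(o['eef_rot']).as_matrix()[:,1]; print(np.degrees(np.arctan2(y[1],y[0])),o['eef_pos'],o['wrist_force'],o['torque'],o['opening']*85.4)
s=cam('scene'); save('idx.png',cv2.resize(s['img'][140:210,295:375],(560,490),interpolation=cv2.INTER_CUBIC))
E
```

```text
time_s: 8.95
eef_pos: [0.5989, -0.1835, 0.1174]
eef_rot: [-0.0, 0.05, 0.999, -0.001]
wrist_force: [-0.7, -3.2, 3.1]
opening: 0.101
84.22963219363129 [ 0.5988878  -0.18349614  0.1174121 ] [-0.71516437 -3.21261314  3.07211998] [-0.66465359  0.26598445  0.03866375] 8.615543217338416
```

View pics/idx.png

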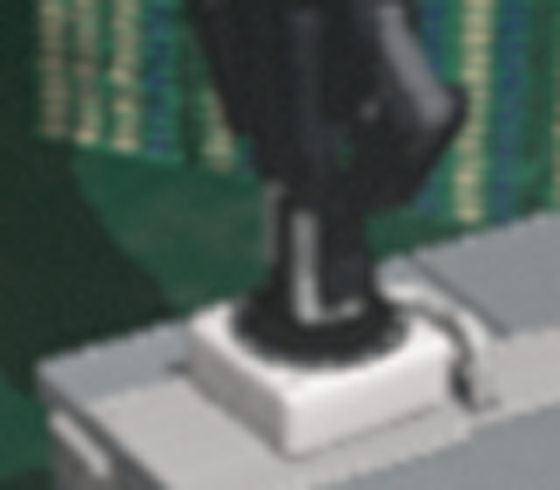

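The lock is still square at crop (320,380), the bar now points to the shackle, and it turned with the tool. Next: clockwise 150°.

```bash
python3 -m pendant '[[[0,0,0,-10,0],[0,0,0,-10,0],[0,0,0,-10,0],[0,0,0,-10,0],[0,0,0,-10,0],[0,0,0,-10,0],[0,0,0,-10,0],[0,0,0,-10,0]]]'; python3 -m pendant '[[[0,0,0,-10,0],[0,0,0,-10,0],[0,0,0,-10,0],[0,0,0,-10,0],[0,0,0,-10,0],[0,0,0,-10,0],[0,0,0,-10,0],[0,0,0,0,0]]]';  python3 - <<'E'
from h import *
o=monitor.get_obs(); y=rot(o['eef_rot']).as_matrix()[:,1]; print(np.degrees(np.arctan2(y[1],y[0])),o['eef_pos'],o['wrist_force'],o['torque'],o['opening']*85.4)
E
```

```text
time_s: 10.0
eef_pos: [0.6, -0.1822, 0.1174]
eef_rot: [0.001, 0.683, 0.73, 0.001]
wrist_force: [3.3, -0.5, 1.5]
opening: 0.102
time_s: 11.0
eef_pos: [0.6, -0.1829, 0.1175]
eef_rot: [0.0, 0.978, 0.21, 0.001]
wrist_force: [4.2, -2.6, -0.2]
opening: 0.097
-65.75432012532345 [ 0.60002561 -0.18292646  0.11745657] [ 4.23669111 -2.61709679 -0.2361224 ] [-0.4379053  -0.66964974 -0.03760874] 8.267443326815604
```

```bash
python3 - <<'E'
from h import *
s=cam('scene'); i=cv2.cvtColor(cv2.imread('pics/scene0.png'),cv2.COLOR_BGR2RGB)
b=lambda im:cv2.resize(im[160:215,305:375],(770,605),interpolation=cv2.INTER_CUBIC)
save('five.png',np.hstack([b(i),b(s['img'])]),.52)
E
```

```text
(no output)
```

View pics/five.png

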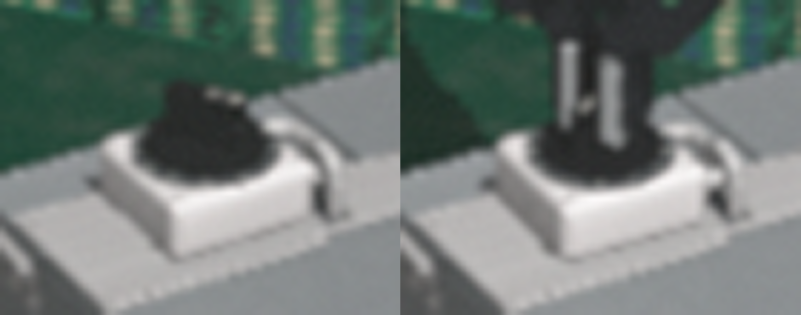

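```bash
python3 - <<'E'
from h import *
s=cam('scene'); i=cv2.cvtColor(cv2.imread('pics/scene0.png'),cv2.COLOR_BGR2RGB)
f=np.float64
for im in (i,s['img']):
    g=cv2.cvtColor(im,cv2.COLOR_RGB2GRAY).astype(f)
    # near side face bottom/top edges: sample columns along world line just for the face, find gradient extremes
    T=[];
    for u in np.arange(338,357,1):
        col=g[183:210,u]; T.append((u,183+np.argmin(np.diff(col))+.5, np.round(col[::1]).astype(int).tolist()))
    for t in T[::3]: print(t)
    print()
E
```

```text
(np.int64(338), np.float64(203.5), [41, 45, 45, 45, 45, 44, 43, 54, 83, 138, 204, 235, 240, 233, 222, 215, 210, 207, 204, 200, 186, 164, 166, 175, 179, 185, 184])
(np.int64(341), np.float64(202.5), [42, 43, 43, 46, 46, 45, 45, 59, 98, 158, 220, 241, 234, 222, 213, 207, 204, 202, 199, 186, 165, 166, 175, 178, 181, 179, 158])
(np.int64(344), np.float64(201.5), [44, 43, 42, 44, 46, 47, 48, 60, 93, 168, 235, 235, 223, 213, 207, 203, 201, 199, 188, 169, 166, 175, 177, 180, 177, 162, 146])
(np.int64(347), np.float64(207.5), [46, 45, 46, 46, 47, 45, 58, 94, 144, 199, 232, 223, 211, 207, 203, 201, 198, 187, 170, 167, 174, 177, 180, 179, 162, 144, 141])
(np.int64(350), np.float64(199.5), [63, 47, 46, 49, 55, 66, 89, 145, 214, 234, 223, 211, 206, 202, 201, 198, 187, 164, 158, 171, 175, 175, 174, 162, 145, 140, 141])
(np.int64(353), np.float64(183.5), [151, 114, 123, 122, 135, 173, 219, 238, 236, 222, 210, 204, 201, 200, 198, 187, 168, 161, 173, 176, 178, 175, 163, 143, 141, 142, 142])
(np.int64(356), np.float64(183.5), [150, 126, 142, 177, 205, 226, 238, 236, 222, 210, 205, 202, 203, 199, 188,
[... 528 characters left out ...]
181, 185, 182, 166, 150])
(np.int64(347), np.float64(207.5), [44, 44, 47, 46, 45, 49, 61, 81, 129, 201, 236, 228, 218, 211, 209, 207, 204, 194, 175, 169, 178, 182, 184, 183, 166, 146, 144])
(np.int64(350), np.float64(183.5), [107, 66, 66, 78, 72, 85, 118, 173, 232, 241, 229, 219, 212, 210, 207, 204, 196, 178, 164, 175, 181, 181, 178, 165, 148, 144, 144])
(np.int64(353), np.float64(183.5), [190, 147, 152, 183, 193, 208, 232, 242, 241, 229, 219, 211, 208, 206, 204, 199, 184, 167, 175, 181, 182, 180, 166, 147, 144, 145, 145])
(np.int64(356), np.float64(183.5), [173, 143, 121, 132, 157, 199, 237, 243, 232, 219, 213, 211, 209, 206, 200, 183, 160, 173, 182, 183, 181, 167, 147, 144, 145, 144, 144])
```

The body has yawed about 3° clockwise within its play, so the dial lags by that much. I'll add 3° and then go back anticlockwise with the same allowance.

```bash
python3 -m pendant '[[[0,0,0,-3,0],[0,0,0,0,0],[0,0,0,5,0],[0,0,0,10,0],[0,0,0,10,0],[0,0,0,10,0],[0,0,0,10,0],[0,0,0,10,0]]]'; python3 -m pendant '[[[0,0,0,8,0],[0,0,0,2,0],[0,0,0,0,0]]]';  python3 - <<'E'
from h import *
o=monitor.get_obs(); y=rot(o['eef_rot']).as_matrix()[:,1]; print(np.degrees(np.arctan2(y[1],y[0])),o['eef_pos'],o['wrist_force'],o['torque'],o['opening']*85.4)
g=cv2.cvtColor(cam('scene')['img'],cv2.COLOR_RGB2GRAY)
for u in range(338,357,3): print(u,g[190:208,u].tolist())
E
```

```text
time_s: 12.1
eef_pos: [0.599, -0.1821, 0.1174]
eef_rot: [-0.001, 0.784, 0.621, -0.0]
wrist_force: [0.2, -1.8, 4.3]
opening: 0.101
time_s: 12.48
eef_pos: [0.5987, -0.1821, 0.1173]
eef_rot: [-0.001, 0.73, 0.684, -0.0]
wrist_force: [-1.5, 0.7, 5.3]
opening: 0.095
-3.704582871599422 [ 0.59874337 -0.18210405  0.11734859] [-1.49918303  0.69169503  5.3069396 ] [0.11329821 0.36302425 0.01905548] 8.120897386402296
338 [49, 70, 112, 185, 242, 245, 235, 223, 217, 213, 209, 209, 206, 190, 169, 176, 181, 183]
341 [50, 71, 118, 197, 245, 238, 224, 218, 214, 209, 209, 204, 189, 166, 174, 181, 182, 184]
344 [62, 92, 145, 217, 237, 227, 219, 212, 210, 207, 204, 192, 171, 170, 178, 181, 185, 181]
347 [79, 122, 194, 235, 228, 219, 212, 208, 206, 204, 194, 175, 169, 178, 182, 185, 184, 166]
350 [173, 231, 242, 229, 218, 213, 209, 206, 205, 196, 176, 163, 176, 180, 180, 178, 164, 148]
353 [242, 242, 229, 218, 210, 209, 207, 205, 199, 184, 167, 175, 180, 182, 180, 167, 148, 145]
356 [243, 232, 219, 213, 209, 208, 206, 201, 182, 159, 173, 180, 183, 182, 167, 147, 143, 144]
```

```bash
python3 -m pendant '[[[0,0,0,-3,0],[0,0,0,0,0],[0,0,0,0,35],[0,0,0,0,35],[0,0,0,0,35],[0,0,60,0,85],[0,0,62,0,85],[0,0,0,0,85]]]'; python3 - <<'E'
from h import *
s=cam('scene');c=cam('top')
save('rel.png',np.hstack([cv2.resize(s['img'][150:215,300:380],(480,390),interpolation=cv2.INTER_CUBIC),cv2.resize(c['img'][150:215,260:340],(480,390),interpolation=cv2.INTER_CUBIC)]),.83)
g=cv2.cvtColor(s['img'],cv2.COLOR_RGB2GRAY)
for u in range(338,357,6): print(u,g[190:208,u].tolist())
E
```

```text
time_s: 13.52
eef_pos: [0.6024, -0.1841, 0.2463]
eef_rot: [0.006, 0.747, 0.665, 0.002]
wrist_force: [0.8, -0.2, -0.2]
opening: 0.994
338 [50, 71, 111, 183, 241, 245, 234, 223, 218, 212, 210, 208, 204, 190, 169, 175, 181, 182]
344 [58, 86, 144, 215, 236, 227, 217, 211, 208, 207, 204, 191, 171, 169, 178, 181, 185, 181]
350 [172, 231, 242, 229, 218, 210, 208, 206, 204, 197, 177, 163, 175, 181, 181, 178, 164, 147]
356 [243, 232, 218, 212, 209, 206, 204, 200, 182, 159, 172, 180, 182, 180, 168, 147, 144, 145]
```

View pics/rel.png

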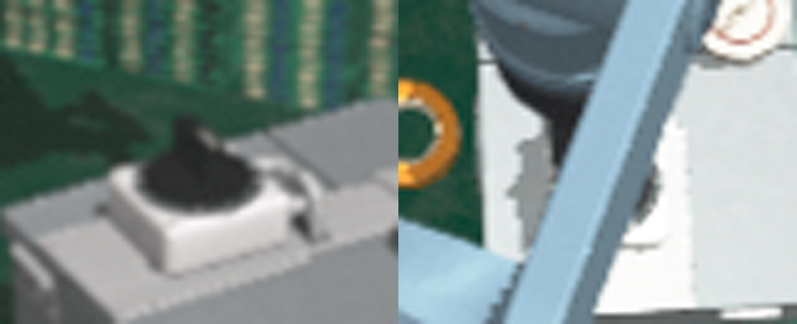

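The left view shows the nose at crop (205,135), pointing at −y (the third mark), with the body at (215,215) yawed about 3°. The bar had turned as planned. I'll turn the tool square to the box and go down over the body.

```bash
python3 -m pendant '[[[-2,1,0,10.5,85],[0,0,0,10.5,85],[0,0,0,10.5,85],[0,0,0,10.5,85],[0,0,0,10.5,85],[0,0,0,10.5,85],[0,0,0,10.5,85],[0,0,0,10.5,85]]]'; python3 -m pendant '[[[0,0,-40,6.5,85],[0,0,-50,0,85],[0,0,-30,0,85],[0,0,0,0,85]]]';  python3 - <<'E'
from h import *
o=monitor.get_obs(); y=rot(o['eef_rot']).as_matrix()[:,1]; print(np.degrees(np.arctan2(y[1],y[0])),o['eef_pos'],o['wrist_force'])
E
```

```text
time_s: 14.62
eef_pos: [0.5961, -0.181, 0.2365]
eef_rot: [-0.002, 0.107, 0.994, 0.001]
wrist_force: [-0.3, -0.7, -0.1]
opening: 0.994
time_s: 15.12
eef_pos: [0.5938, -0.1799, 0.1142]
eef_rot: [-0.004, 0.054, 0.999, 0.002]
wrist_force: [-0.4, -0.3, 0.5]
opening: 0.989
83.82120637524213 [ 0.59380163 -0.17986242  0.11415562] [-0.37913423 -0.30820998  0.5145719 ]
```

```bash
python3 -m pendant '[[[6,-3,0,0.3,85],[0,0,-15,0,85],[0,0,0,0,85]]]'
```

```text
time_s: 15.5
eef_pos: [0.6027, -0.1844, 0.1035]
eef_rot: [-0.001, 0.051, 0.999, 0.0]
wrist_force: [-0.1, 0.6, 0.6]
opening: 0.994
```

```bash
python3 -m pendant '[[[-3,1,-20,0,85],[0,0,0,0,85],[0,0,0,0,85],[0,0,0,0,85]]]'
```

```text
time_s: 16.0
eef_pos: [0.6009, -0.1839, 0.0853]
eef_rot: [0.001, 0.051, 0.999, -0.0]
wrist_force: [0.2, 1.0, -0.0]
opening: 0.993
```

```bash
python3 -m pendant '[[[0,0,-2,0,60],[0,0,0,0,50],[0,0,0,0,40],[0,0,0,0,40],[0,0,0,0,40],[0,0,0,0,40]]]'; python3 - <<'E'
from h import *
o=monitor.get_obs(); y=rot(o['eef_rot']).as_matrix()[:,1]; print(np.degrees(np.arctan2(y[1],y[0])),o['eef_pos'],o['wrist_force'],o['torque'],o['opening']*85.4)
s=cam('scene')
save('body.png',cv2.resize(s['img'][150:215,300:380],(640,520),interpolation=cv2.INTER_CUBIC),1)
E
```

```text
time_s: 16.75
eef_pos: [0.6006, -0.1839, 0.0829]
eef_rot: [0.0, 0.051, 0.999, -0.0]
wrist_force: [-0.6, -1.1, 5.3]
opening: 0.672
84.12357538467818 [ 0.60058254 -0.18393985  0.08286919] [-0.60865274 -1.07470104  5.30441051] [-0.10559313  0.12991016 -0.04667073] 57.40548081347346
```

View pics/body.png

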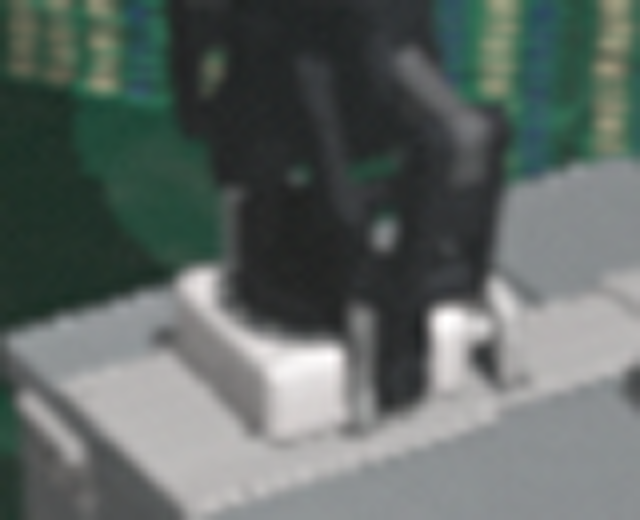

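The body is held square (57.4 mm opening); the finger is at crop (395,350). Now I'll pull along box −x and watch the force.

```bash
python3 -m pendant '[[[-3,0.3,0,0,40],[-3,0.3,0,0,40],[0,0,0,0,40]]]';python3 -m pendant '[[[-3,0.3,0,0,40],[-3,0.3,0,0,40],[0,0,0,0,40]]]'
```

```text
time_s: 17.18
eef_pos: [0.5956, -0.1833, 0.0829]
eef_rot: [0.002, 0.051, 0.999, -0.0]
wrist_force: [4.8, -0.3, 2.0]
opening: 0.671
time_s: 17.55
eef_pos: [0.5896, -0.1826, 0.0829]
eef_rot: [0.002, 0.051, 0.999, -0.0]
wrist_force: [5.7, 0.0, 1.4]
opening: 0.668
```

```bash
python3 -m pendant '[[[-3,0.3,0,0,40],[-3,0.3,0,0,40],[0,0,0,0,40]]]';python3 -m pendant '[[[-2,0.2,0,0,40],[-2,0.2,0,0,40],[0,0,0,0,40]]]'
```

```text
time_s: 17.92
eef_pos: [0.5836, -0.1818, 0.0829]
eef_rot: [0.002, 0.051, 0.999, -0.0]
wrist_force: [5.4, -0.3, 2.6]
opening: 0.67
time_s: 18.3
eef_pos: [0.5803, -0.1815, 0.0829]
eef_rot: [0.003, 0.051, 0.999, -0.0]
wrist_force: [8.6, -2.0, -0.1]
opening: 0.671
```

```bash
python3 -m pendant '[[[-2,0.2,0,0,40],[0,0,0,0,40]]]';python3 -m pendant '[[[-2,0.2,0,0,40],[0,0,0,0,40]]]'; python3 - <<'E'
from h import *
s=cam('scene')
save('open.png',cv2.resize(s['img'][145:215,290:380],(720,560),interpolation=cv2.INTER_CUBIC),1)
for n in ['scene','top']:
    c=cam(n)
    for t in ['padlock_toe','staple','padlock_centre']:
        for d in spotter.tip_of(n,t):
            P=w(c,d['at'])
            if P[2]>.07: print(n,t,d['confidence'],onz(c,*px(c,P),.096).round(4))
E
```

```text
time_s: 18.55
eef_pos: [0.58, -0.1815, 0.083]
eef_rot: [0.005, 0.051, 0.999, -0.001]
wrist_force: [15.8, -0.3, -5.1]
opening: 0.667
time_s: 18.8
eef_pos: [0.5798, -0.1816, 0.0832]
eef_rot: [0.007, 0.051, 0.999, -0.001]
wrist_force: [22.9, -1.3, -11.5]
opening: 0.668
scene padlock_toe 0.46 [ 0.6191 -0.2072  0.096 ]
scene staple 0.76 [ 0.6431 -0.1982  0.096 ]
scene padlock_centre 0.62 [ 0.5773 -0.1826  0.096 ]
top padlock_centre 0.62 [ 0.5777 -0.1797  0.096 ]
```

View pics/open.png

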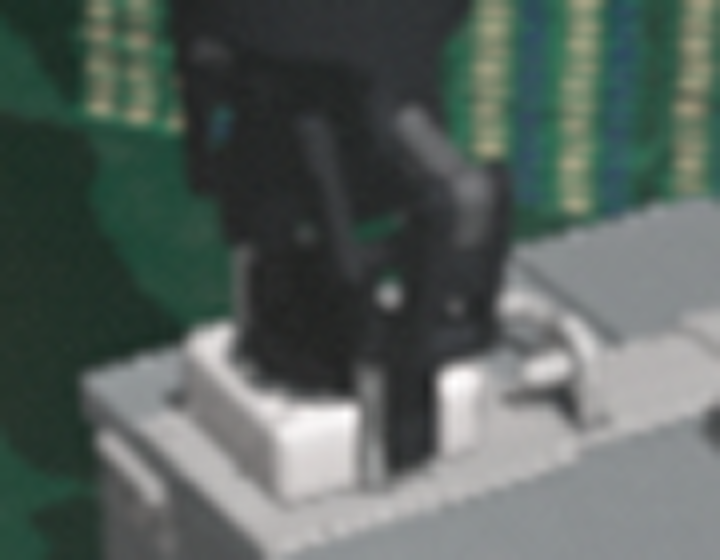

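It stopped hard after about 20.8 mm at 23 N. The shackle is out at crop (540,370) with its cross bar against the hoop at (590,380), so it is fully open. I'll push 23 mm forward along box +x so the toe leaves the hoop.

```bash
python3 -m pendant '[[[4,-0.4,0,0,40],[4,-0.4,0,0,40],[4,-0.4,0,0,40],[4,-0.4,0,0,40],[4,-0.4,0,0,40],[4,-0.4,0,0,40],[2,-0.2,0,0,40],[0,0,0,0,40]]]'
```

```text
time_s: 20.25
eef_pos: [0.598, -0.1833, 0.0829]
eef_rot: [-0.003, 0.051, 0.999, 0.0]
wrist_force: [-11.2, 0.5, 14.4]
opening: 0.666
```

```bash
python3 -m pendant '[[[0,0,0,0,40],[0,0,0,0,40]]]'; python3 - <<'E'
from h import *
o=monitor.get_obs(); y=rot(o['eef_rot']).as_matrix()[:,1]; print(np.degrees(np.arctan2(y[1],y[0])),o['eef_pos'],o['wrist_force'],o['torque'])
for k in range(3):
  for n in ['scene']:
    c=cam(n)
    for t in ['padlock_toe','staple','padlock_centre']:
        for d in spotter.tip_of(n,t):
            P=w(c,d['at'])
            if P[2]>.07: print(n,t,d['confidence'],onz(c,*px(c,P),.096).round(4))
c=cam('scene');t=cam('top')
save('push.png',np.hstack([cv2.resize(c['img'][150:215,315:385],(420,390),interpolation=cv2.INTER_CUBIC),cv2.resize(t['img'][140:205,270:340],(420,390),interpolation=cv2.INTER_CUBIC)]),.95)
E
```

```text
time_s: 20.5
eef_pos: [0.598, -0.1832, 0.0829]
eef_rot: [-0.002, 0.051, 0.999, 0.0]
wrist_force: [-11.3, 0.8, 14.7]
opening: 0.668
84.14811756983859 [ 0.59800089 -0.18323115  0.0828645 ] [-11.29647931   0.82786161  14.73182473] [ 0.01065587  1.60287299 -0.05913027]
scene padlock_toe 0.53 [ 0.6404 -0.2081  0.096 ]
scene staple 0.61 [ 0.6423 -0.1969  0.096 ]
scene padlock_centre 0.87 [ 0.5949 -0.182   0.096 ]
scene padlock_toe 0.38 [ 0.6413 -0.2046  0.096 ]
scene staple 0.61 [ 0.6356 -0.2025  0.096 ]
scene staple 0.33 [ 0.6352 -0.2097  0.096 ]
scene padlock_centre 0.67 [ 0.5893 -0.1901  0.096 ]
scene padlock_toe 0.56 [ 0.6394 -0.2062  0.096 ]
scene staple 0.9 [ 0.6427 -0.199   0.096 ]
scene staple 0.27 [ 0.6285 -0.1417  0.096 ]
scene padlock_centre 0.59 [ 0.5936 -0.1828  0.096 ]
```

View pics/push.png

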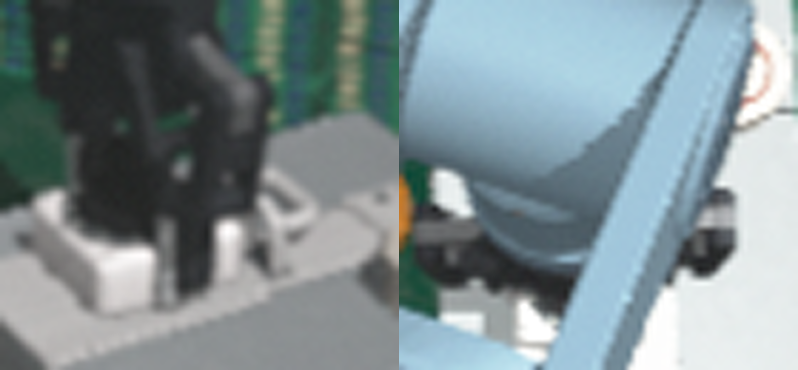

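The shackle stands open, with its cross bar at crop (310,215) ahead of the hoop. The +15 N of fz suggests the lock is being pressed onto the plate, so I'll lift it 2 mm (the hoop leaves 4 mm above the toe) and carry on.

```bash
python3 -m pendant '[[[0,0,2,0,40],[0,0,0,0,40],[0,0,0,0,40]]]'; python3 -m pendant '[[[2,-0.2,0,0,40],[0,0,0,0,40],[0,0,0,0,40]]]'
```

```text
time_s: 21.58
eef_pos: [0.5995, -0.1831, 0.0831]
eef_rot: [-0.001, 0.051, 0.999, 0.001]
wrist_force: [0.4, -0.1, -6.1]
opening: 0.664
time_s: 21.95
eef_pos: [0.6022, -0.1837, 0.0841]
eef_rot: [-0.0, 0.051, 0.999, 0.0]
wrist_force: [0.4, -0.1, -5.3]
opening: 0.669
```

Free: only the lock's weight remains, and it is at x 0.602 as planned. I'll lift gently at first.

```bash
python3 -m pendant '[[[0.5,0,3,0,40],[0,0,3,0,40],[0,0,0,0,40],[0,0,0,0,40]]]'; python3 -m pendant '[[[0,0,4,0,40],[0,0,4,0,40],[0,0,0,0,40],[0,0,0,0,40]]]'
```

```text
time_s: 22.45
eef_pos: [0.6027, -0.1838, 0.0904]
eef_rot: [0.0, 0.051, 0.999, -0.0]
wrist_force: [0.6, -0.0, -5.7]
opening: 0.666
time_s: 22.95
eef_pos: [0.6027, -0.1838, 0.0983]
eef_rot: [0.0, 0.051, 0.999, -0.0]
wrist_force: [0.2, -0.7, -5.6]
opening: 0.663
```

Lifting freely with no snag. I'll raise it well clear.

```bash
python3 -m pendant '[[[0,0,10,0,40],[0,0,20,0,40],[0,0,30,0,40],[0,0,30,0,40],[0,0,30,0,40],[0,0,20,0,40],[0,0,0,0,40],[0,0,0,0,40]]]'; python3 - <<'E'
from h import *
o=monitor.get_obs(); print(o['eef_pos'],rot(o['eef_rot']).as_matrix()[:,2].round(4),o['wrist_force'],o['opening']*85.4)
c=cam('scene'); 
for t in ['padlock_toe','padlock_centre','padlock_knob']:
    for d in spotter.tip_of('scene',t):
        P=w(c,d['at'])
        if P[2]>.07: print(t,d['confidence'],P.round(4))
save('final.png',cv2.resize(c['img'][100:240,280:440],(800,700),interpolation=cv2.INTER_CUBIC),.85)
E
```

```text
time_s: 23.95
eef_pos: [0.6021, -0.1835, 0.2371]
eef_rot: [-0.001, 0.051, 0.999, 0.0]
wrist_force: [-0.2, -0.2, -5.8]
opening: 0.665
[ 0.6020748  -0.18347404  0.23710922] [-1.7e-03  9.0e-04 -1.0e+00] [-0.18794536 -0.17093827 -5.76782835] 56.7698727061698
padlock_toe 0.63 [ 0.6447 -0.2079  0.2485]
padlock_centre 0.73 [ 0.5989 -0.1834  0.2517]
padlock_knob 0.45 [ 0.5996 -0.1842  0.2795]
```

View pics/final.png

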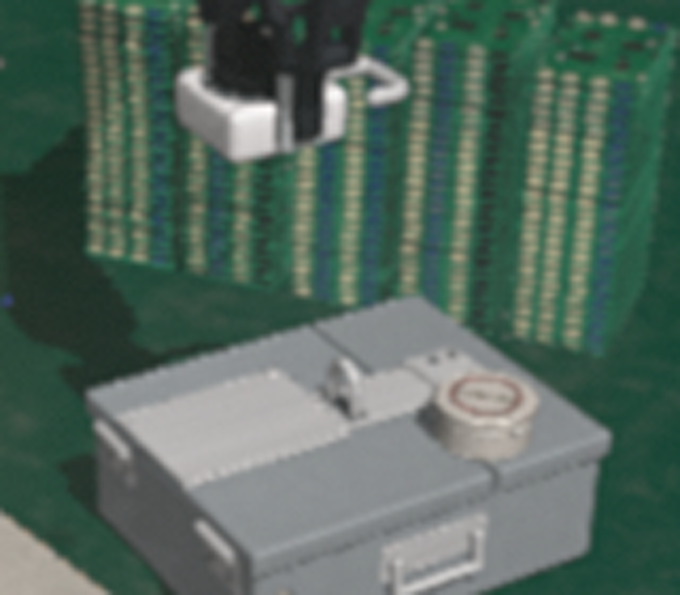

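The opened lock hangs level at crop (260,110) with its shackle out to (400,90). The staple stands free at (345,385), and the tin is in place at (487,410). Toe to centre measures about 48 mm (47 mm is fully out), and the lock's underside is about 15 cm above the lid.

```bash
python3 -c "
from bench import order; print(order.hand_in())"
```

```text
the job is handed in; nothing more can be done
None
```

The lock is open, off the staple, and held level with its dial up, about 15 cm above the lid. I handed the job in at about 24 s of the 67 s allowed.

**What I did:** the dial started at the second mark, so I took it back to the index first. I then turned it clockwise to the fifth mark and back anticlockwise to the third, allowing about 3° for the body yawing in its play. I gripped the body square to the box and pulled it about 20.8 mm to a hard stop at 23 N. Then I pushed it forward so the toe left the hoop, and lifted.

**Last checks:**
- **Shackle:** the toe measures about 48 mm from the lock's centre; 47 mm is fully out.
- **Hold:** the tool is within 0.2° of vertical, and the wrist carries about 5.8 N, near the lock's weight of about 4 N.
- **Surroundings:** in the last picture the staple is empty and the tin is in place. The picture did not cover the nozzle or the tape, and I did not recheck them, but the arm kept clear of both.

**What went off plan:** on the forward push, the tool pressed the lock onto the plate with about 15 N. A 2 mm lift cleared it.

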